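Snap the fat marker into the organiser's sloping fork clip

ROBOT

A 6-joint arm with a two-finger parallel gripper is mounted at the origin on the work surface. World frame = base frame: x ahead of the robot, y to its left, z up, the work surface at z = 0. Lengths are in mm, angles in rad, forces in N, time in s.
With the tool pointing down it reaches from about 350 to 975 mm from the base axis. Payload 7.1 kg.
Tool frame: the origin (TCP) lies midway between the tips of the shut fingers; the grasp point (between the pads) lies ctrl.grip_point_offset behind it (ctrl.grip_point_offset is the distance from the TCP to the grasp point, in mm); z points along the fingers, y is the line along which they close (so a half turn about z gives the same grasp; the last joint's range is limited). The gripper opens to 88 mm and grips with 3 to 60 N. Pads are 20 mm wide; open, the fingers measure 115 mm over their backs; the gripper's body (75 mm by 178 mm) begins 61 mm behind the grasp point.
Start: joints at [1.195, 0.423, 1.63, -0, 1.089, -0.019], TCP at [218.266, 585.632, 222.675] pointing down, gripper open.
Joint ranges: [-3, 3], [-0.9, 2.11], [0.09, 2.58], [-1.31, 4.45], [0.11, 2.69], [-2.54, 2.54]. Speed limits (rad/s): [2.39, 2.39, 3.01, 3.14, 3.14, 3.14].

INTERFACE

Orientations are given as a rotation vector (axis times angle).
In Python, from workcell import ctrl, get_image, close_job, finder gives the robot as it stands.
- The arm moves only by the tool servo_tool, never from a script. Its argument "deltas" is a list of rows, each a list of 2 entries, a list of its own where there are three numbers: the shift along the tool's x, y, z in mm, then the turn, a rotation vector about the tool's x, y, z in rad. A call has 1 to 5 rows; each row is the pose to reach, as a shift and turn from the pose commanded when the call began, along the tool's axes at that moment; what a row does not reach only later rows make up. A row lasts 1/12 s, in which the tool goes at most 41.7 mm and 7.16 degrees, less where a joint would pass 70% of its speed; a pose out of reach is approached as far as the arm can. A call with a gripper value outside its range is refused whole. "grip" is the closure, from -1 (fully open) to 1 (shut), so that 0 is half open, set as the call begins (left out, the last holds). The fingers move at their own pace and stop on an object; the grip force is fixed at half the most. Time passes only in rows, so rows that repeat a pose let the fingers close. It gives the time, the measured TCP pose, the force, the opening and the grip force at its end, in the units of the state.
- ctrl.get_obs(): the state, without advancing time (a new reading comes with each control period).
- get_image(name): name is "scene" or "side" or "wrist"; returns a dict with "frame" (420x560x3 uint8, blue, green, red), "depth" (420x560 float32, mm along the optical axis (not along the pixel's ray), 0 where there is no reading), "K" (3x3 intrinsics, pixels), "pose" (4x4, takes a point from camera to world coordinates). Camera axes: x right, y down, z forward; pixel columns grow to the right and rows downward; lengths in mm; the calibration is good to about 2 mm. A picture is of the moment at which its call begins.
- close_job(): hands the job in; it is judged then, once.
Trained networks look in a picture, given as the dict that the camera call returned (one of the last four; its "shot" number tells which), for a name from the list of things; names that differ only in an ending like _2 or _b are one class to them, and where a whole thing is asked for, a point or a joint stands for the part that bears it (a point fixed in the world has none). Each returns a list of dicts, best first, with "score" (0 to 1); they miss things now and then, are a little off and sometimes report something else, mostly with a low value. They report only what shows in the picture. A call takes as long as a camera call. They do not tell look-alikes from the thing itself.
- finder.search_frame(query, picture): "rect" ([centre column, centre row, width, height] as shares, 0 to 1, of the picture: columns of its width, rows of its height, round what is visible of it).
- finder.silhouettes(query, picture): "mask" (420x560 bool, what is visible of it) and "rect" ([centre column, centre row, width, height] as shares, 0 to 1, of the picture: columns of its width, rows of its height, round what is visible of it).
The state is a dict: "t": time; "qpos": joint angles; "qvel": joint speeds; "joint_torque": joint torques, N m; "ee_pos": TCP position; "orientation": TCP orientation; "ft_force": force on the tool from outside, world axes, zero at the start; "moment": the same for the moment, N m; "width": finger opening in mm; "grasp_force": force on a finger pad.
Only numpy, scipy, OpenCV 4.12 (cv2) and the standard library are available. Lean on these libraries where they do the work, as an engineer would, in place of code of your own. Each camera call takes 0.05 s, during which the arm holds its last target. There are 200 camera calls.

TASK

Pick up the fat marker lying on the bench and push it down into the sloping double fork clip on the side of the black desk organiser, past the sprung jaw, until it lies fully home in both forks and the jaw has closed over it. Either end may point either way, but the round barrel must lie in the forks with one hexagonal end outside each of them. Let go of it, and leave the hole punch and the tape dispenser where they are.

Things in the scene. Friction and masses are not known exactly. Their poses are not given: they have to be found in the camera images.
- marker: fat marker, 150 mm long (+4 mm nub at one end), 60 g: round barrel 18 mm in diameter, 110 mm long, grey metal and black; a black hexagonal block at each end, 20 mm long, 22 mm across flats, stops it rolling. Starts lying level on the bench, axis 11 mm up. Origin on its axis at mid length; y runs along it
- clip: sloping double fork clip on the organiser's left side (from the robot), fixed. Origin: where the seated marker's middle belongs, 120 mm above the bench. y: along the seated marker, level, roughly away from the robot; z: straight out of the mouth, leaning left 30 degrees from vertical; x: up the slope. Forks 14 mm wide at y = -38 and +38 mm; fingers fit in the 62 mm between. Seat floor at z = -9 mm
- prong_lip (a point): top edge, at y = 0, of the two forks' fixed lower prongs: (-18.5, 0, 22) mm in the clip frame. The prongs' inner faces are at x = -10 mm, straight up to z = 8, then flaring out to here
- jaw_nose (a point): nose of the closed jaw, at y = 0 between its two fingers: (4, 0, 11) mm in the clip frame. The jaw stands on the upper side of each fork, inner face at x = 11 mm, a lead-in flaring from the nose to (12, 31), top at (18, 36) in x, z. Its 6 mm hinge rod crosses the finger gap at x = 15.5, z = -29 mm; behind it the 80 x 180 mm base plate, face at z = -36
- organiser: black steel desk organiser, 190 mm long, clamped to the bench's far edge, fixed; origin on the bench top; its y points roughly away from the robot, its -x to the left, z up; clip origin at (-60, 0, 120) mm in it. Thin pen and stacked plastic clips in its upper wire tray, pencils in a cup below
- tray_edge (a point): middle of the upper wire tray's front rim, at (-43, 0, 223) mm in the organiser frame. The tray (underside 203 mm up, 188 mm wide, 85 mm deep) begins 17 mm behind the clip's centre and 83 mm above it: a gripper pointing straight down over the clip hits it, one tilted along the clip's z axis passes in front
- jaw (a joint): hinge angle of the sprung jaw (one part with a finger at each fork), rad: 0 closed, grows as the jaw is pushed up the slope, about 0.12 as the barrel passes, at most 0.5; it springs shut; pushing the marker in takes about 8 to 13 N
- punch: metal hole punch standing on the bench, 62 x 105 x 58 mm, origin at the centre of its underside; to be left alone
- tape_dispenser: pink desk tape dispenser standing on the bench, 48 x 125 x 81 mm, origin at the centre of its underside; to be left alone
Not all that is in view belongs to the job. Of the things like the marker, leave any that is blue, green or turquoise; of the rest the larger one is meant.

How it is judged (in metres and radians):
At the end, for the whole second after the job is handed in: The marker lies at rest in both forks: its middle within 4 mm (x), 14 mm (y, along it) and 3 mm (z) of the clip's origin, parallel to the clip's y axis within 0.08 rad (either way round), and the jaw has sprung shut over it (below 0.04 rad) (x of marker in the frame of clip between -0.004 and 0.004 m and z of marker in the frame of clip between -0.003 and 0.003 m and y of marker in the frame of clip between -0.014 and 0.014 m and angle between the y axis of marker and the y axis of clip, either way round below 0.08 rad and value of joint jaw below 0.04 rad and linear speed of marker below 0.02 m/s); the robot touches nothing.
It fails at once if the hole punch is moved by more than 20 mm (distance of punch from where it was at the start of the episode above 0.02 m).
It fails at once if the tape dispenser is moved by more than 20 mm (distance of tape_dispenser from where it was at the start of the episode above 0.02 m).
It also fails if it takes over 50 s, if anything falls off the work surface, if the arm or the gripper's body presses on something with over 40 N, if the wrist force passes 120 N, or if a joint passes its speed limit or range.

## Working session

There is one attempt and no reset: what is moved stays moved. The work goes in short steps, Python scripts to look and compute and a tool call to move; the robot and the scene stay as the last step left them, time stands still between calls to the robot, and variables do not carry over. Pictures are saved under pics/ and viewed, at most 10 in all, crops included, and the job is handed in when it is done.

Besides the shell and the picture viewer there is one more tool, called after ">>>" by a JSON object that holds its "method" and its "body". servo_tool: Moves the arm, as the interface text tells. Its arguments: {"type":"object","properties":{"deltas":{"type":"array","items":{"type":"array"}},"grip":{"type":"number"}},"required":["deltas"]}

```bash
mkdir -p pics
cat > h.py <<'E'
import numpy as np, cv2, pickle
from scipy.spatial.transform import Rotation as R
from workcell import ctrl, get_image, close_job, finder
def pts(im, mask):
    v,u=np.nonzero(mask & (im['depth']>0)); d=im['depth'][v,u]
    K=im['K']; c=np.stack([(u-K[0,2])/K[0,0]*d,(v-K[1,2])/K[1,1]*d,d],1)
    return c@im['pose'][:3,:3].T+im['pose'][:3,3]
def proj(im,p):
    p=np.atleast_2d(p); c=(p-im['pose'][:3,3])@im['pose'][:3,:3]; q=c@im['K'].T; return q[:,:2]/q[:,2:]
E
python3 - <<'E'
from h import *
print(ctrl.get_obs(), ctrl.grip_point_offset)
ims={}
for n in ['scene','side','wrist']:
    im=get_image(n); ims[n]=im
    print(n,im['pose'].round(2).tolist(),im['K'][0,0])
    for q in ['marker','clip','organiser','punch','tape_dispenser','prong_lip','jaw_nose','tray_edge']:
        r=finder.search_frame(q,im)
        print(q,[(round(x['score'],2),(np.array(x['rect'])*[560,420,560,420]).round().tolist()) for x in r[:4]])
pickle.dump(ims,open('ims.pkl','wb'))
cv2.imwrite('pics/scene.png',cv2.resize(ims['scene']['frame'],(800,600)))
cv2.imwrite('pics/sw.png',np.vstack([cv2.resize(ims['side']['frame'],(400,300)),cv2.resize(ims['wrist']['frame'],(400,300))]))
E
```

```text
{'t': 0.0, 'qpos': array([ 1.19502831e+00,  4.23841553e-01,  1.63069919e+00,  1.98206052e-05,
        1.08853902e+00, -1.90181844e-02]), 'qvel': array([-0.00130856, -0.00124931, -0.00045836, -0.00028102,  0.00153608,
        0.00010662]), 'joint_torque': array([ 1.26178202e-03, -5.44618142e+01, -2.73672473e+01,  6.43549114e-02,
        2.29077239e-02, -1.63411792e-04]), 'ee_pos': array([218.05005699, 585.14671495, 221.89761703]), 'orientation': array([-5.57373673e-01, -3.09143871e+00,  2.28495783e-03]), 'ft_force': array([-0.02236699,  0.27421035,  0.05231016]), 'moment': array([-0.05416404, -0.02931651,  0.01443659]), 'grasp_force': 0.0, 'width': 87.64040742983009} 18.700000000000003
scene [[-0.72, 0.59, -0.38, 969.88], [0.7, 0.6, -0.4, 353.07], [-0.01, -0.54, -0.84, 1218.0], [0.0, 0.0, 0.0, 1.0]] 470.22357828233885
marker [(0.81, [220.0, 215.0, 40.0, 35.0]), (0.8, [150.0, 189.0, 26.0, 42.0]), (0.69, [246.0, 163.0, 27.0, 18.0])]
clip [(0.8, [261.0, 279.0, 61.0, 68.0]), (0.3, [265.0, 273.0, 32.0, 32.0])]
organiser [(0.69, [249.0, 275.0, 92.0, 128.0]), (0.66, [262.0, 279.0, 61.0, 65.0
[... 521 characters left out ...]
.0]), (0.56, [284.0, 274.0, 9.0, 52.0]), (0.49, [273.0, 337.0, 48.0, 12.0])]
clip [(0.77, [336.0, 190.0, 59.0, 34.0])]
organiser [(0.72, [340.0, 202.0, 87.0, 96.0])]
punch [(0.72, [245.0, 148.0, 28.0, 30.0])]
tape_dispenser [(0.89, [267.0, 207.0, 26.0, 40.0]), (0.39, [336.0, 192.0, 59.0, 37.0])]
prong_lip [(0.82, [334.0, 186.0, 58.0, 38.0])]
jaw_nose [(0.54, [333.0, 184.0, 32.0, 29.0]), (0.25, [245.0, 150.0, 31.0, 34.0])]
tray_edge [(0.8, [339.0, 202.0, 87.0, 96.0])]
wrist [[0.35, 0.91, 0.22, 157.37], [0.94, -0.34, -0.08, 610.02], [-0.0, 0.24, -0.97, 384.89], [0.0, 0.0, 0.0, 1.0]] 296.888493141325
marker []
clip []
organiser []
punch []
tape_dispenser []
prong_lip []
jaw_nose []
tray_edge []
```

View pics/scene.png

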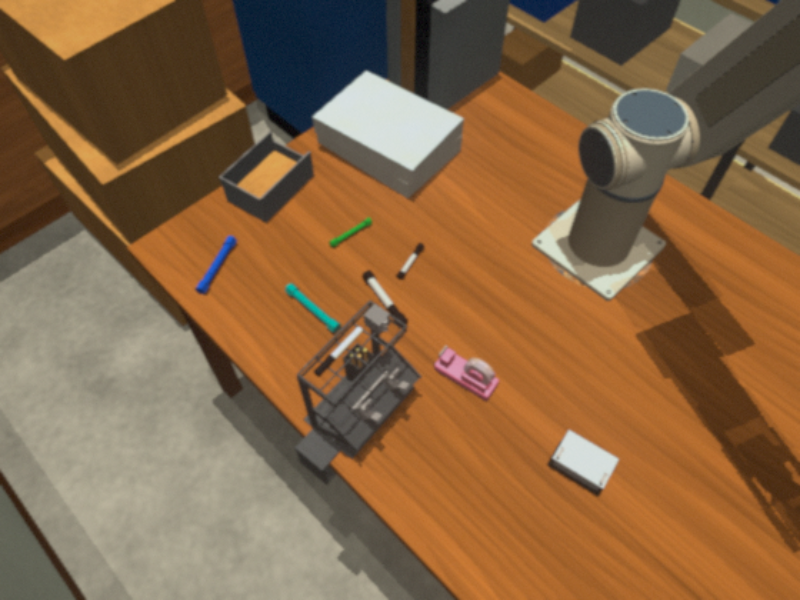

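View pics/sw.png

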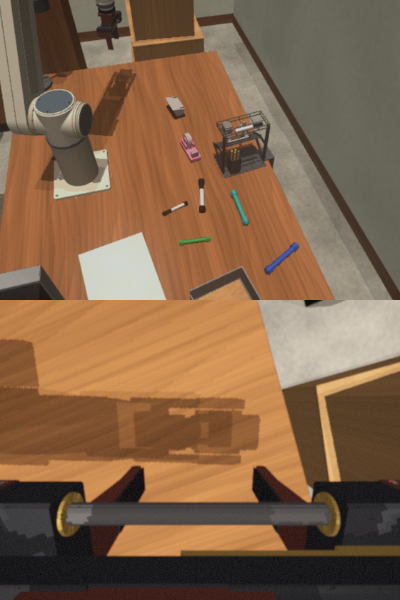

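The scene view (800 px wide) shows five marker-like things: blue (216,264), green (350,232), turquoise (312,307), a small grey/black one (411,261), and a larger grey/black one (384,296). I choose the larger grey/black one and will check it in a close crop. The organiser is at about (358,375), the tape dispenser at (467,372) and the punch at (585,460).

Run:
```python
from h import *
ims=pickle.load(open('ims.pkl','rb'))
s,d=ims['scene'],ims['side']
P=[]
for im,c in [(s,(269,207)),(s,(288,183)),(d,(281,273)),(d,(245,291))]:
    m=np.zeros((420,560),bool); m[c[1]-35:c[1]+36,c[0]-30:c[0]+31]=1
    p=pts(im,m); k=(p[:,2]>7)&(p[:,2]<30)
    mm=np.zeros((420,560),np.uint8); v,u=np.nonzero(m&(im['depth']>0)); mm[v[k],u[k]]=1
    n,l,st,ce=cv2.connectedComponentsWithStats(mm)
    for i in range(1,n):
        if st[i,4]<40: continue
        q=pts(im,l==i); a=cv2.minAreaRect(q[:,:2].astype(np.float32)); print(c,ce[i].round(),st[i,4],q.mean(0).round(1),a,np.percentile(q[:,2],[50,95]).round(1))
for n in ['punch','tape_dispenser','organiser','clip']:
  for im in (s,d):
    r=None
    E=None
    rects={'punch':[(409,326,49,44),(245,148,28,30)],'tape_dispenser':[(327,261,42,35),(267,207,26,40)],'organiser':[(249,275,92,128),(340,202,87,96)],'clip':[(261,279,61,68),(336,190,59,34)]}[n][0 if im is s else 1]
    m=np.zeros((420,560),bool); c,r_,w,h=rects; m[r_-h//2:r_+h//2,c-w//2:c+w//2]=1
    q=pts(im,m); q=q[q[:,2]>12]; print(n,len(q),np.percentile(q,[1,50,99],axis=0).round(0).tolist())
a=cv2.resize(s['frame'][150:350,190:350],(480,600),interpolation=cv2.INTER_CUBIC)
b=cv2.resize(d['frame'][150:310,220:390],(320,301),interpolation=cv2.INTER_CUBIC)
o=np.zeros((600,800,3),np.uint8); o[:,:480]=a; o[:301,480:]=b
cv2.imwrite('pics/crop.png',o)
```

```text
(269, 207) [287. 182.] 105 [ 341.9 -260.8   12. ] ((339.77587890625, -262.6045837402344), (103.35078430175781, 16.13921356201172), 16.169692993164062) [11.8 17.5]
(269, 207) [268. 207.] 272 [ 451.5 -232.9   18.1] ((449.5328369140625, -228.72320556640625), (153.45245361328125, 25.39854621887207), 79.53266906738281) [18.6 23.7]
(288, 183) [288. 182.] 112 [ 338.9 -261.8   12.2] ((339.04486083984375, -262.5323181152344), (104.6477279663086, 16.174528121948242), 16.560462951660156) [12.  17.4]
(288, 183) [267. 205.] 192 [ 449.6 -240.3   17.9] ((448.450927734375, -242.16204833984375), (125.34032440185547, 21.81967544555664), 75.43370056152344) [18.5 23.3]
(281, 273) [283. 272.] 344 [ 449.9 -234.5   19.4] ((451.4146423339844, -232.17446899414062), (157.51611328125, 24.770471572875977), 77.92662048339844) [19.6 25.6]
(281, 273) [257. 285.] 61 [ 372.4 -256.1   13.7] ((371.1780090332031, -254.7745819091797), (36.429725646972656, 15.419042587280273), 10.87480640411377) [12.9 18.5]
(245, 291) [244. 291.] 182 [ 336.8 -266.1   13.3] ((337.7029113769531, -262.5776672363281), (104.07070922851562, 23.200542449951172), 17.11513328552246) [13.3 18.5]
punch 1075 [[412.0, 239.0, 13.0], [451.0, 290.0, 51.0], [481.0, 337.0, 60.0]]
punch 444 [[413.0, 234.0, 13.0], [449.0, 272.0, 52.0], [480.0, 336.0, 64.0]]
tape_dispenser 802 [[434.0, -41.0, 14.0], [467.0, 27.0, 38.0], [490.0, 75.0, 81.0]]
tape_dispenser 586 [[430.0, -51.0, 13.0], [455.0, 12.0, 37.0], [486.0, 58.0, 84.0]]
organiser 4347 [[460.0, -312.0, 15.0], [635.0, -74.0, 102.0], [747.0, -10.0, 241.0]]
organiser 2866 [[553.0, -156.0, 14.0], [623.0, -111.0, 109.0], [747.0, -18.0, 244.0]]
clip 2705 [[555.0, -151.0, 29.0], [647.0, -52.0, 95.0], [739.0, -9.0, 223.0]]
clip 1317 [[558.0, -144.0, 50.0], [633.0, -93.0, 185.0], [739.0, -12.0, 244.0]]
```

View pics/crop.png

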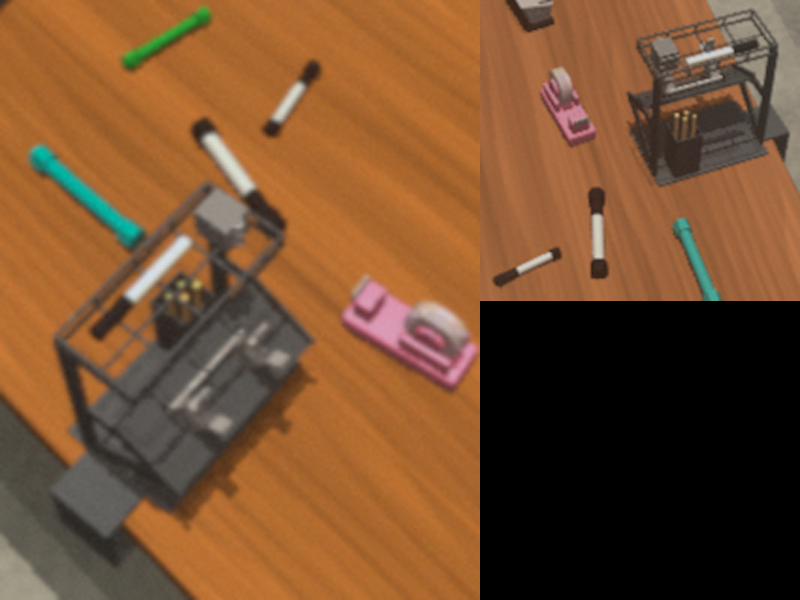

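The crop confirms it: the larger grey/black marker lies at about (238,172) in the crop, roughly (450,-232) in the world, with its axis about 79° from world x. I'll move the wrist camera over the clip.

>>> {"method": "servo_tool", "body": {"deltas": [[[-28,-20,-19],[0,0,-0.09]],[[-56,-39,-38],[0,0,-0.18]],[[-84,-59,-57],[0,0,-0.27]],[[-112,-78,-76],[0,0,-0.356]],[[-140,-98,-95],[0,0,-0.356]]]}}

```text
t: 1.77
ee_pos: [315.8, 443.6, 318.5]
orientation: [-0.007, 3.141, 0.0]
ft_force: [0.6, 0.7, 0.4]
width: 88.2
grasp_force: 0.0
```

>>> {"method": "servo_tool", "body": {"deltas": [[[-19,-28,0],[0,0,0]],[[-38,-57,0],[0,0,0]],[[-57,-85,0],[0,0,0]],[[-76,-114,0],[0,0,0]],[[-95,-142,0],[0,0,0]]]}}

```text
t: 2.18
ee_pos: [410.7, 301.3, 318.0]
orientation: [0.001, 3.141, 0.0]
ft_force: [0.6, -0.0, 0.2]
width: 88.0
grasp_force: 0.0
```

>>> {"method": "servo_tool", "body": {"deltas": [[[-19,-28,0],[0,0,0]],[[-38,-57,0],[0,0,0]],[[-57,-85,0],[0,0,0]],[[-76,-114,0],[0,0,0]],[[-95,-142,0],[0,0,0]]]}}

```text
t: 2.6
ee_pos: [505.7, 159.1, 317.9]
orientation: [0.001, 3.141, 0.0]
ft_force: [0.1, 0.7, -0.3]
width: 87.7
grasp_force: 0.0
```

>>> {"method": "servo_tool", "body": {"deltas": [[[-19,-20,0],[0,0,0]],[[-38,-40,0],[0,0,0]],[[-57,-60,0],[0,0,0]],[[-70,-75,0],[0,0,0]],[[-70,-75,0],[0,0,0]]]}}

```text
t: 3.02
ee_pos: [577.0, 83.1, 317.5]
orientation: [0.006, 3.141, -0.001]
ft_force: [-1.1, -1.1, -0.1]
width: 87.8
grasp_force: 0.0
```

Run:
```python
from h import *
print(ctrl.get_obs()['ee_pos'],ctrl.get_obs()['orientation'])
w=get_image('wrist'); s=get_image('scene'); d=get_image('side')
pickle.dump((w,s,d),open('i2.pkl','wb'))
o=np.zeros((600,800,3),np.uint8); o[:420,:560]=w['frame']; o[:,560:]=cv2.resize(s['frame'][100:350,220:320],(240,600)); o[420:,280:560]=cv2.resize(d['frame'][60:240,200:480],(280,180))
cv2.imwrite('pics/i2.png',o)
```

```text
[576.98732883  83.09703026 317.53670073] [ 5.66818059e-03  3.14059829e+00 -1.18900467e-03]
```

View pics/i2.png

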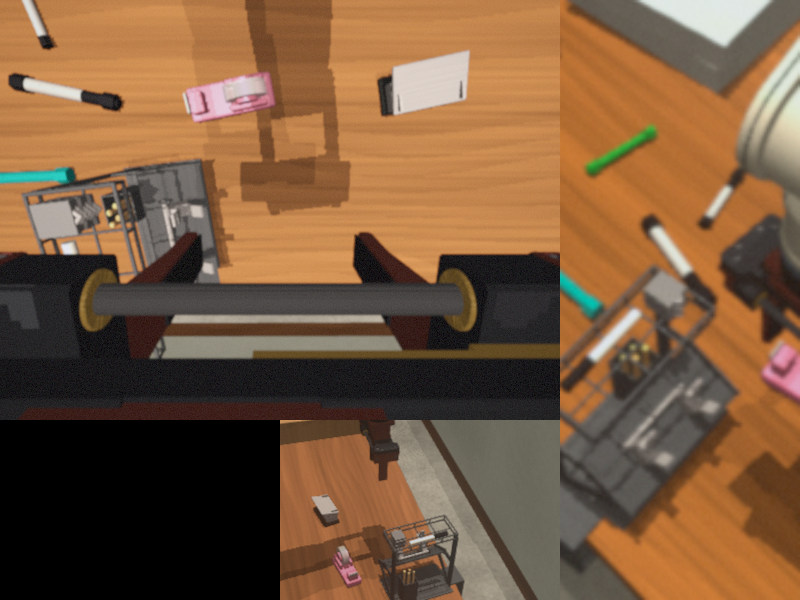

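The wrist view shows the organiser at the left (120,220), with the clip on its left side near (185,225). The marker lies at (65,92), and the dispenser and punch are clear. Next I measure the gripper body and the organiser yaw.

Run:
```python
from h import *
w,s,d=pickle.load(open('i2.pkl','rb')); i0=pickle.load(open('ims.pkl','rb'))
o=ctrl.get_obs(); Rt=R.from_rotvec(o['orientation']).as_matrix()
p=pts(w,np.ones((420,560),bool)); q=(p-o['ee_pos'])@Rt
g=q[q[:,2]<5]
for a,b in [(-200,-150),(-150,-120),(-120,-100),(-100,-80),(-80,-60),(-60,-40),(-40,-20),(-20,5)]:
    k=g[(g[:,2]>=a)&(g[:,2]<b)]
    if len(k): print(a,b,len(k),k.min(0).round(),k.max(0).round())
for n,im in [('w',w),('s',i0['scene']),('d',i0['side'])]:
    p=pts(im,np.ones((420,560),bool))
    p=p[(p[:,0]>520)&(p[:,0]<780)&(p[:,1]>-200)&(p[:,1]<20)&(p[:,2]>8)&(p[:,2]<280)]
    t=p[(p[:,2]>200)]
    print(n,len(p),'tray',len(t),cv2.minAreaRect(t[:,:2].astype(np.float32)) if len(t)>5 else '',np.percentile(t,[1,99],axis=0).round().tolist())
    b=p[(p[:,2]<200)]; print(cv2.minAreaRect(b[:,:2].astype(np.float32)))
    h=np.histogram(p[:,2],bins=range(0,280,10))[0]; print(h)
```

```text
-150 -120 3097 [  16.  -49. -122.] [  22.   47. -120.]
-120 -100 32032 [  10.  -65. -120.] [  32.   64. -100.]
-100 -80 22386 [  -8.  -80. -100.] [ 32.  79. -80.]
-80 -60 1893 [-15. -58. -80.] [ 28.  73. -60.]
-60 -40 1918 [-15. -59. -60.] [ 10.  56. -40.]
-40 -20 1478 [-12. -56. -40.] [ 10.  53. -20.]
-20 5 1144 [-13. -54. -20.] [ 9. 52.  1.]
w 11882 tray 4930 ((648.9818115234375, -90.21537017822266), (186.87037658691406, 87.5166244506836), 6.625504493713379) [[553.0, -139.0, 205.0], [733.0, -39.0, 243.0]]
((644.3616333007812, -75.73786163330078), (181.37477111816406, 145.41920471191406), 6.341578006744385)
[   1   18   24   68   69   47  305 1572 1224  931 1717  336  227  124
   55   93   61   30   26   24 1105  616 1457  358 1394    0    0]
s 4096 tray 1300 ((649.8240356445312, -91.34330749511719), (189.8748779296875, 87.04850769042969), 6.475255489349365) [[556.0, -141.0, 202.0], [746.0, -41.0, 242.0]]
((668.2785034179688, -74.76354217529297), (229.25384521484375, 146.0409393310547), 6.747403144836426)
[ 24  25  32  44  55  58 154 509 472 446 623 130  77  44  21  34  17  10
  13   8 458 331 329  93  89   0   0]
d 3106 tray 1029 ((651.063232421875, -91.41061401367188), (193.13050842285156, 94.59976196289062), 6.5315022468566895) [[555.0, -143.0, 202.0], [746.0, -41.0, 245.0]]
((651.543212890625, -87.71025848388672), (249.62918090820312, 199.72764587402344), 2.6419520378112793)
[177 133  76  97 104 108 116 180 184 193 333 131  50  30  29  36  27  24
  25  24 290 264 322  58  95   0   0]
```

>>> {"method": "servo_tool", "body": {"deltas": [[[4,-33,0],[0,0,0]],[[8,-66,0],[0,0,0]],[[12,-95,0],[0,0,0]],[[12,-95,0],[0,0,0]]]}}

```text
t: 3.5
ee_pos: [561.5, -11.7, 317.9]
orientation: [-0.003, -3.141, 0.002]
ft_force: [0.4, 0.8, 0.7]
width: 87.9
grasp_force: 0.0
```

```bash
cat >> h.py <<'E'
def clipT(org=(649.9,-91.0),yaw=6.5):
    a=np.radians(yaw); Y=np.array([np.cos(a),np.sin(a),0]); L=np.array([-np.sin(a),np.cos(a),0])
    Z=.5*L+np.array([0,0,np.sqrt(.75)]); X=np.cross(Y,Z)
    T=np.eye(4); T[:3,:3]=np.stack([X,Y,Z],1); T[:3,3]=np.array([org[0],org[1],120])+60*L; return T
E
python3 - <<'E'
from h import *
w=get_image('wrist'); pickle.dump(w,open('w3.pkl','wb')); T=clipT()
p=pts(w,np.ones((420,560),bool)); q=(p-T[:3,3])@T[:3,:3]
k=(np.abs(q[:,1])<110)&(np.abs(q[:,0])<50)&(q[:,2]>-45)&(q[:,2]<45); q=q[k]
b=q[(q[:,2]<-32)]; print('plate',len(b),b.mean(0),np.linalg.lstsq(np.c_[b[:,:2],np.ones(len(b))],b[:,2],rcond=None)[0],cv2.minAreaRect(b[:,:2].astype(np.float32)))
f=q[(q[:,2]>-10)]; 
for lo,hi in [(-60,0),(0,60)]:
    g=f[(f[:,1]>lo)&(f[:,1]<hi)]
    print(len(g),np.percentile(g,[2,98],axis=0).round(1).tolist())
    for z in range(-10,40,6):
        h=g[(g[:,2]>z)&(g[:,2]<z+6)]
        if len(h)>3: print(z,len(h),np.percentile(h[:,0],[2,25,50,75,98]).round(1),np.percentile(h[:,1],[3,97]).round(1))
r=q[(q[:,2]>-33)&(q[:,2]<-22)&(np.abs(q[:,1])<28)]; print('rod',len(r),np.median(r,0))
fr=w['frame'].copy()
for pt in [(0,0,0),(-18.5,-38,22),(-18.5,38,22),(4,-38,11),(4,38,11),(18,-38,36),(18,38,36),(-40,-90,-36),(-40,90,-36),(40,-90,-36),(40,90,-36)]:
    u=proj(w,T[:3,:3]@np.array(pt)+T[:3,3])[0]; cv2.circle(fr,tuple(int(x) for x in u.round()),1,(0,255,0),-1)
u=proj(w,T[:3,3])[0].astype(int); print(u)
x0=max(0,u[0]-110); y0=max(0,u[1]-90)
cv2.imwrite('pics/w3.png',cv2.resize(fr[y0:y0+180,x0:x0+220],(733,600),interpolation=cv2.INTER_CUBIC))
E
```

```text
plate 3546 [ -1.86807476 -29.48050665 -35.66760945] [-1.28166288e-03  3.64120083e-03 -3.55626592e+01] ((4.353069305419922, -12.639060974121094), (90.35401153564453, 163.7342071533203), 0.1748773604631424)
482 [[-18.4, -45.5, -9.4], [18.4, -31.7, 37.1]]
-10 113 [-11.1  -9.3  -5.    5.3  14. ] [-45.4 -32.3]
-4 41 [-12.2 -10.4  -9.8  13.5  13.8] [-45.1 -32.2]
2 70 [-11.3 -10.   11.9  13.2  14. ] [-45.6 -31.5]
8 91 [-13.  -11.6   4.7   9.4  11.3] [-45.4 -31.8]
14 55 [-16.4 -15.1 -14.3 -13.3   8.6] [-45.4 -32.3]
20 47 [-19.8 -18.2 -17.1 -16.3  11.6] [-45.4 -31.8]
26 7 [11.3 11.5 12.  12.5 13.7] [-45.2 -35.6]
32 56 [12.1 14.7 17.  18.1 19.2] [-45.5 -32.1]
347 [[-18.9, 30.3, -9.3], [13.6, 43.5, 22.7]]
-10 120 [-11.4  -8.4  -2.9   3.7  13.7] [30.5 43.2]
-4 40 [-12.  -10.7 -10.3  13.2  13.6] [30.1 43.2]
2 39 [-12.7 -10.7 -10.1  12.5  13.5] [30.3 43.1]
8 68 [-14.7 -12.4 -10.8   7.8  11.5] [30.5 43.3]
14 45 [-17.6 -15.4 -14.7 -13.5   8.4] [30.6 42.2]
20 35 [-20.1 -18.8 -17.  -16.4  10.2] [30.1 41.2]
rod 174 [ 16.13289204  -0.90331517 -26.1582898 ]
[261 251]
```

View pics/w3.png

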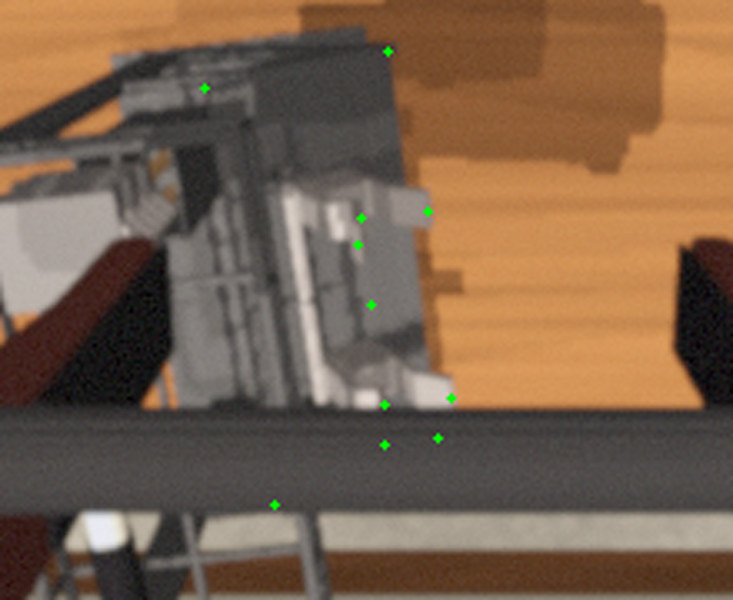

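The projected clip model (green dots) falls on the forks, prong lips and plate. The clip pose is good to about 1 mm, with the y offset about -0.9 mm. Now I measure the marker from the wrist pictures and plan the grasp.

```bash
cat >> h.py <<'E'
def go(pos,X,Z,cur=None):
    """delta (shift, rotvec) in tool frame from the current pose to TCP pos with tool axes X,Z"""
    o=ctrl.get_obs() if cur is None else cur
    Rc=R.from_rotvec(o['orientation']).as_matrix()
    Z=np.array(Z,float)/np.linalg.norm(Z); X=np.array(X,float); X-=Z*(X@Z); X/=np.linalg.norm(X)
    Rg=np.stack([X,np.cross(Z,X),Z],1)
    sh=Rc.T@(np.array(pos)-o['ee_pos']); rv=R.from_matrix(Rc.T@Rg).as_rotvec()
    print('shift',sh.round(1),'rv',rv.round(3),'rows',round(max(np.linalg.norm(sh)/41.7,np.degrees(np.linalg.norm(rv))/7.16),1)); return Rg
E
python3 - <<'E'
from h import *
i0=pickle.load(open('ims.pkl','rb'))
for im in [pickle.load(open('i2.pkl','rb'))[0],pickle.load(open('w3.pkl','rb')),i0['scene'],i0['side']]:
    p=pts(im,np.ones((420,560),bool)); p=p[(abs(p[:,0]-450)<60)&(abs(p[:,1]+232)<95)&(p[:,2]>9)&(p[:,2]<30)]
    c0=p-[450,-232,0]; a=np.radians(78.7); u=c0[:,:2]@[np.cos(a),np.sin(a)]; v=c0[:,:2]@[-np.sin(a),np.cos(a)]
    p=p[(abs(u)<90)&(abs(v)<22)]
    print(len(p),cv2.minAreaRect(p[:,:2].astype(np.float32)),p.mean(0).round(1),p[:,2].max())
a=np.radians(78.7)
go([450.5,-232,150],[np.cos(a),np.sin(a),0],[0,0,-1])
E
```

```text
1592 ((450.1091003417969, -227.89944458007812), (156.74061584472656, 25.321147918701172), 78.08912658691406) [ 450.1 -227.4   18.9] 24.76406106927658
1524 ((450.2557373046875, -227.4293212890625), (154.8406982421875, 25.321311950683594), 78.12843322753906) [ 450.  -228.2   18.9] 25.137390364839177
273 ((450.329833984375, -228.91265869140625), (153.47178649902344, 25.48224449157715), 78.75588989257812) [ 452.  -231.1   18.2] 26.42593169471138
340 ((448.8558044433594, -231.65374755859375), (157.57217407226562, 28.144630432128906), 78.28155517578125) [ 450.  -233.9   19.6] 29.697970121911794
shift [ 110.8 -222.3  167.9] rv [-0.    -0.     1.765] rows 14.1
```

>>> {"method": "servo_tool", "body": {"deltas": [[[24,-32,5],[0,0,0.12]],[[44,-64,10],[0,0,0.24]],[[64,-96,20],[0,0,0.36]],[[84,-128,30],[0,0,0.48]],[[95,-160,40],[0,0,0.6]]]}}

```text
t: 3.97
ee_pos: [466.0, -168.3, 277.6]
orientation: [-0.935, -2.999, -0.001]
ft_force: [2.0, -0.4, -0.5]
width: 87.9
grasp_force: 0.0
```

>>> {"method": "servo_tool", "body": {"deltas": [[[0,0,10],[0,0,0.12]],[[0,0,20],[0,0,0.24]],[[0,0,30],[0,0,0.36]],[[0,0,40],[0,0,0.48]],[[0,0,50],[0,0,0.6]]]}}

```text
t: 4.38
ee_pos: [468.1, -167.6, 227.4]
orientation: [1.781, 2.588, 0.001]
ft_force: [-0.5, 0.6, 0.2]
width: 87.6
grasp_force: 0.0
```

>>> {"method": "servo_tool", "body": {"deltas": [[[0,0,5],[0,0,0.12]],[[0,0,10],[0,0,0.24]],[[0,0,15],[0,0,0.36]],[[0,0,20],[0,0,0.48]],[[0,0,25],[0,0,0.57]]]}}

```text
t: 4.8
ee_pos: [468.2, -167.4, 202.6]
orientation: [-2.436, -1.983, -0.001]
ft_force: [-0.1, 0.6, 0.3]
width: 87.9
grasp_force: 0.0
```

Run:
```python
from h import *
a=np.radians(78.3); go([450.2,-229,80],[np.cos(a),np.sin(a),0],[0,0,-1]); print(ctrl.get_obs()['ee_pos'])
im=get_image('wrist'); p=pts(im,np.ones((420,560),bool)); p=p[(abs(p[:,0]-450)<60)&(abs(p[:,1]+232)<95)&(p[:,2]>5)&(p[:,2]<30)]
print(len(p),np.percentile(p,[1,50,99],axis=0))
u=(p[:,:2]-[450.2,-229])@np.array([[np.cos(a),-np.sin(a)],[np.sin(a),np.cos(a)]])
k=abs(u[:,1])<20; u=u[k]; z=p[k,2]
for s in range(-85,86,10):
    m=(u[:,0]>s)&(u[:,0]<s+10)
    if m.sum()>5: print(s,m.sum(),np.percentile(u[m,1],[3,97]).round(1),z[m].max().round(1),u[m,0].min().round(),u[m,0].max().round())
```

```text
shift [-64.   -5.2 122.6] rv [ 0. -0. -0.] rows 3.3
[ 468.20223403 -167.41263237  202.62049366]
1596 [[ 432.64255586 -280.31293308   11.24707368]
 [ 453.06181984 -207.70081438   19.18869207]
 [ 473.88334276 -153.13665226   23.36643158]]
-65 10 [-10.1  12.7] 13.5 -57.0 -55.0
-55 81 [-7.9  8.9] 23.0 -54.0 -45.0
-45 102 [-7.8  8.8] 21.9 -45.0 -35.0
-35 102 [-7.8  8.7] 22.3 -35.0 -25.0
-25 102 [-7.8  8.6] 21.6 -25.0 -15.0
-15 106 [-7.8  8.6] 22.1 -15.0 -5.0
-5 106 [-7.7  8.5] 21.9 -5.0 5.0
5 114 [-7.7  9.7] 22.2 5.0 15.0
15 116 [-7.7  9.7] 21.2 15.0 25.0
25 117 [-7.7  9.5] 21.9 25.0 35.0
35 121 [-7.7  9.4] 21.5 35.0 45.0
45 120 [-7.6  9.3] 23.4 45.0 55.0
55 169 [-11.2  12.9] 24.3 55.0 65.0
65 189 [-11.2  12.8] 23.8 65.0 75.0
75 41 [-5.2  6.7] 19.4 75.0 78.0
```

>>> {"method": "servo_tool", "body": {"deltas": [[[-25,-2,36],[0,0,0]],[[-50,-4,72],[0,0,0]],[[-64,-5.9,108],[0,0,0]],[[-64,-5.9,130],[0,0,0]],[[-64,-5.9,150],[0,0,0]]], "grip": 0}}

```text
t: 5.27
ee_pos: [448.7, -230.0, 50.9]
orientation: [-2.429, -1.99, 0.001]
ft_force: [-0.3, 0.4, -0.1]
width: 57.9
grasp_force: 0.0
```

Run:
```python
from h import *
a=np.radians(78.3); go([449.5,-229.2,3],[np.cos(a),np.sin(a),0],[0,0,-1]); o=ctrl.get_obs();print(o['ee_pos'],o['width'])
```

```text
shift [ 0.9  0.7 47.9] rv [-0.002 -0.001  0.006] rows 1.1
[ 448.67124729 -229.95901242   50.85725429] 57.92283520776834
```

>>> {"method": "servo_tool", "body": {"deltas": [[[0,0,20],[0,0,0]],[[0.5,0.5,38],[0,0,0]],[[0.5,0.5,48],[0,0,0]],[[0.5,0.5,48],[0,0,0]]]}}

```text
t: 5.6
ee_pos: [449.2, -228.9, 3.1]
orientation: [-2.427, -1.99, 0.002]
ft_force: [0.1, -0.3, -0.6]
width: 43.7
grasp_force: 0.0
```

>>> {"method": "servo_tool", "body": {"deltas": [[[0,0,0],[0,0,0]],[[0,0,0],[0,0,0]],[[0,0,0],[0,0,0]],[[0,0,0],[0,0,0]],[[0,0,0],[0,0,0]]], "grip": 1}}

```text
t: 6.02
ee_pos: [450.4, -230.6, 5.6]
orientation: [2.431, 1.988, 0.001]
ft_force: [-0.5, 0.6, 6.3]
width: 17.4
grasp_force: 30.0
```

>>> {"method": "servo_tool", "body": {"deltas": [[[0,0,0],[0,0,0]],[[0,0,-10],[0,0,0]],[[0,0,-30],[0,0,0]],[[0,0,-60],[0,0,0]],[[0,0,-90],[0,0,0]]]}}

```text
t: 6.43
ee_pos: [448.9, -230.0, 95.7]
orientation: [-2.431, -1.987, 0.001]
ft_force: [0.8, -0.7, -1.2]
width: 17.3
grasp_force: 30.0
```

Run:
```python
from h import *
o=ctrl.get_obs();print(o['ee_pos'],o['orientation'],o['width'],o['grasp_force'])
Rc=R.from_rotvec(o['orientation']).as_matrix()
for n in ['side','scene']:
    im=get_image(n); p=pts(im,np.ones((420,560),bool)); q=(p-o['ee_pos'])@Rc
    k=(abs(q[:,0])<95)&(abs(q[:,0])>16)&(abs(q[:,1])<22)&(abs(q[:,2]+8)<25); q=q[k]
    print(n,len(q))
    for s in range(-90,90,10):
        m=(q[:,0]>s)&(q[:,0]<s+10)
        if m.sum()>2: print(s,m.sum(),q[m].mean(0).round(1),q[m,0].min().round(),q[m,0].max().round(),q[m].min(0).round(),q[m].max(0).round())
# plan
T=clipT(); T[:3,3]-=0.9*T[:3,1]
al=np.radians(17); a=np.cos(al)*T[:3,2]-np.sin(al)*T[:3,0]
for dz in (130,70): go(T[:3,3]+dz*T[:3,2]-8*a,-T[:3,1],-a)
```

```text
[ 448.94553517 -230.01993991   95.66834172] [-2.43076498e+00 -1.98728833e+00  1.26269414e-03] 17.30213587903224 29.99427616596222
side 239
-80 48 [-74.1   0.6  -9.4] -78.0 -70.0 [-78. -11. -21.] [-70.  12.   2.]
-70 36 [-64.9   0.3 -14.9] -70.0 -60.0 [-70. -11. -23.] [-60.  12.  -6.]
-60 16 [-55.3   0.5 -12.8] -60.0 -51.0 [-60. -11. -19.] [-51.  13.  -5.]
-50 22 [-45.7   0.  -13.1] -50.0 -40.0 [-50.  -8. -17.] [-40.   8.  -7.]
-40 22 [-35.    0.2 -12.8] -40.0 -31.0 [-40.  -8. -17.] [-31.   8.  -7.]
-30 22 [-24.7   0.8 -13.5] -29.0 -20.0 [-29.  -7. -19.] [-20.   9.  -5.]
-20 9 [-17.5   0.5 -12.2] -19.0 -16.0 [-19.  -7. -20.] [-16.   9.  -6.]
10 5 [ 18.1   2.9 -14.9] 16.0 19.0 [ 16.  -3. -18.] [ 19.   8. -10.]
20 20 [ 24.8   1.4 -14.2] 21.0 30.0 [ 21.  -6. -19.] [30.  8. -7.]
30 12 [ 34.4   0.7 -13.8] 30.0 39.0 [ 30.  -5. -18.] [39.  8. -7.]
50 24 [ 54.4   2.7 -13.9] 50.0 57.0 [ 50.  -7. -22.] [57. 12. -7.]
scene 157
-80 3 [-74.1  14.1 -13.4] -76.0 -73.0 [-76.  13. -19.] [-73.  15.  -9.]
-70 4 [-66.6  14.6 -13.1] -70.0 -64.0 [-70.  14. -18.] [-64.  15.  -9.]
10 9 [ 17.5   4.8 -16.9] 16.0 19.0 [ 16.  -4. -21.] [ 19.  11. -13.]
20 17 [ 25.5   6.9 -17.4] 21.0 30.0 [ 21.  -1. -21.] [ 30.  14. -13.]
30 20 [ 34.5   5.8 -16.1] 30.0 39.0 [ 30.  -6. -21.] [39. 13. -9.]
40 22 [ 45.1   7.  -17.6] 41.0 50.0 [ 41.  -4. -22.] [ 50.  14. -11.]
50 18 [ 55.3   6.2 -17.1] 51.0 60.0 [ 51.  -9. -22.] [60. 18. -8.]
60 28 [ 64.4   6.7 -19.6] 60.0 69.0 [ 60.  -5. -27.] [ 69.  16. -10.]
70 36 [ 74.4   6.  -14.8] 70.0 79.0 [ 70.  -7. -23.] [79. 17. -5.]
shift [ 290.1  129.  -127.7] rv [ 0.56  -0.759 -1.768] rows 16.0
shift [261.6 137.8 -75.6] rv [ 0.56  -0.759 -1.768] rows 16.0
```

>>> {"method": "servo_tool", "body": {"deltas": [[[10,-4,-40],[0,0,-0.12]],[[40,-8,-65],[0,0,-0.24]],[[75,-12,-90],[0,0,-0.36]],[[110,-16,-115],[0,0,-0.48]],[[145,-20,-130],[0,0,-0.6]]]}}

```text
t: 6.95
ee_pos: [459.1, -83.5, 226.4]
orientation: [1.729, 2.621, 0.001]
ft_force: [1.1, 0.2, -0.7]
width: 17.5
grasp_force: 30.0
```

>>> {"method": "servo_tool", "body": {"deltas": [[[30,0,0],[0,0,-0.12]],[[60,0,0],[0,0,-0.24]],[[90,0,0],[0,0,-0.36]],[[110,5,0],[0,0,-0.48]],[[120,10,0],[0,0,-0.6]]]}}

```text
t: 7.37
ee_pos: [419.6, 31.9, 224.3]
orientation: [-0.873, -3.016, 0.0]
ft_force: [-0.3, -0.4, -2.2]
width: 17.5
grasp_force: 30.0
```

```bash
cat >> h.py <<'E'
def ins(dz,al=17,back=8,dx=0,dy=0):
    T=clipT(); T[:3,3]-=0.9*T[:3,1]
    al=np.radians(al); a=np.cos(al)*T[:3,2]-np.sin(al)*T[:3,0]
    return go(T[:3,3]+dz*T[:3,2]+dx*T[:3,0]+dy*T[:3,1]-back*a,-T[:3,1],-a)
E
python3 - <<'E'
from h import *
print(ctrl.get_obs()['ee_pos'],ctrl.get_obs()['width']); ins(110); ins(130)
E
```

```text
[419.58580369  31.9129864  224.30406272] 17.537428710625694
shift [-191.3  103.6   14.2] rv [ 0.788 -0.279 -0.637] rows 8.4
shift [-185.   111.4   -3.1] rv [ 0.788 -0.279 -0.637] rows 8.4
```

>>> {"method": "servo_tool", "body": {"deltas": [[[-18,16,-6],[0.09,-0.03,-0.07]],[[-36,32,-12],[0.17,-0.06,-0.14]],[[-54,48,-18],[0.26,-0.09,-0.21]],[[-72,64,-24],[0.35,-0.12,-0.28]],[[-90,80,-30],[0.43,-0.153,-0.35]]]}}

```text
t: 7.78
ee_pos: [541.8, 49.5, 255.0]
orientation: [0.32, 3.017, -0.707]
ft_force: [-0.3, 0.3, -0.2]
width: 17.2
grasp_force: 30.0
```

Run:
```python
from h import *
print(ctrl.get_obs()['ee_pos'],ctrl.get_obs()['width']); ins(110); ins(80)
```

```text
[541.83976472  49.45773972 254.96587745] 17.195887601531542
shift [-95.7  11.   52.7] rv [ 0.353 -0.126 -0.291] rows 3.8
shift [-98.4   9.6  82.5] rv [ 0.353 -0.126 -0.291] rows 3.8
```

>>> {"method": "servo_tool", "body": {"deltas": [[[-24,3,13],[0.09,-0.03,-0.07]],[[-48,6,26],[0.18,-0.06,-0.14]],[[-72,9,40],[0.27,-0.09,-0.21]],[[-95.7,11,52.7],[0.353,-0.126,-0.291]],[[-95.7,11,52.7],[0.353,-0.126,-0.291]]]}}

```text
t: 8.2
ee_pos: [635.0, 16.6, 203.9]
orientation: [-0.168, 2.841, -1.236]
ft_force: [-1.3, 0.5, -1.1]
width: 17.1
grasp_force: 30.0
```

Run:
```python
from h import *
o=ctrl.get_obs(); print(o['ee_pos'],o['width']); ins(110); ins(60); ins(40)
T=clipT(); T[:3,3]-=0.9*T[:3,1]
Rc=R.from_rotvec(o['orientation']).as_matrix()
for n in ['side','scene','wrist']:
    im=get_image(n); p=pts(im,np.ones((420,560),bool)); q=(p-o['ee_pos'])@Rc
    k=(abs(q[:,0])<95)&(abs(q[:,0])>16)&(abs(q[:,1])<22)&(abs(q[:,2]+8)<25); q=q[k]; c=(p[k]-T[:3,3])@T[:3,:3]
    print(n,len(q))
    for s in range(-90,90,15):
        m=(q[:,0]>s)&(q[:,0]<s+15)
        if m.sum()>2: print(s,m.sum(),q[m].mean(0).round(1),np.percentile(q[m],3,axis=0).round(),np.percentile(q[m],97,axis=0).round())
    if n=='scene': cv2.imwrite('pics/pre.png',cv2.resize(im['frame'][150:350,190:390],(600,600)))
```

```text
[635.03327168  16.569733   203.86647317] 17.139568489354343
shift [-1.6 -4.  -4.5] rv [ 0.    -0.005  0.006] rows 0.1
shift [-2.  10.7 43.3] rv [ 0.    -0.005  0.006] rows 1.1
shift [-2.1 16.5 62.5] rv [ 0.    -0.005  0.006] rows 1.5
side 290
-90 7 [-77.1  -5.6  -3.2] [-78. -10. -12.] [-76.   0.   4.]
-75 35 [-67.  -10.5  -5.8] [-72. -16. -16.] [-61.  -4.   4.]
-60 34 [-53.8  -7.6  -5.2] [-59. -16. -16.] [-47.  -0.   3.]
-45 32 [-38.3  -7.7  -6.3] [-45. -15. -14.] [-31.  -1.   2.]
-30 29 [-23.7  -7.   -5.6] [-29. -11. -14.] [-17.  -1.   2.]
15 30 [23.3 -8.  -6.2] [ 17. -13. -14.] [30. -2.  2.]
30 32 [37.3 -6.8 -6.2] [ 30. -10. -14.] [44.  0.  2.]
45 35 [52.7 -7.9 -6. ] [ 46. -14. -16.] [59.  0.  3.]
60 47 [68.3 -8.2 -5.6] [ 61. -17. -16.] [74.  5.  4.]
75 9 [77.1 -2.4 -6.6] [ 76.  -6. -12.] [78.  4. -2.]
scene 223
-75 80 [-69.   -4.9 -11.9] [-75. -12. -19.] [-60.   6.   3.]
-60 49 [-52.8  -5.6 -12.8] [-59. -14. -19.] [-46.   4.  -4.]
-45 51 [-37.5  -5.1 -12.2] [-44. -10. -17.] [-31.   3.  -4.]
-30 42 [-23.1  -4.4 -12.4] [-29. -11. -16.] [-17.   5.  -6.]
wrist 6083
-75 15 [-60.9  -4.6 -10.6] [-62. -15. -12.] [-60.  10.  -9.]
-60 691 [-51.9  -2.2 -15.3] [-58. -13. -19.] [-46.   9.  -8.]
-45 509 [-39.3  -2.  -16.7] [-45. -10. -19.] [-33.   6. -12.]
15 838 [ 23.1  -1.3 -16.6] [ 16. -10. -19.] [ 30.   7. -12.]
30 991 [ 37.6  -1.2 -16.8] [ 30. -10. -19.] [ 45.   7. -12.]
45 1177 [ 53.1  -0.9 -17.3] [ 45. -11. -21.] [ 60.  10. -11.]
60 1579 [ 67.6  -0.7 -18.1] [ 60. -12. -21.] [ 75.  11. -10.]
75 282 [ 77.3  -0.9 -15.8] [ 75. -10. -21.] [ 79.   7. -11.]
```

View pics/pre.png

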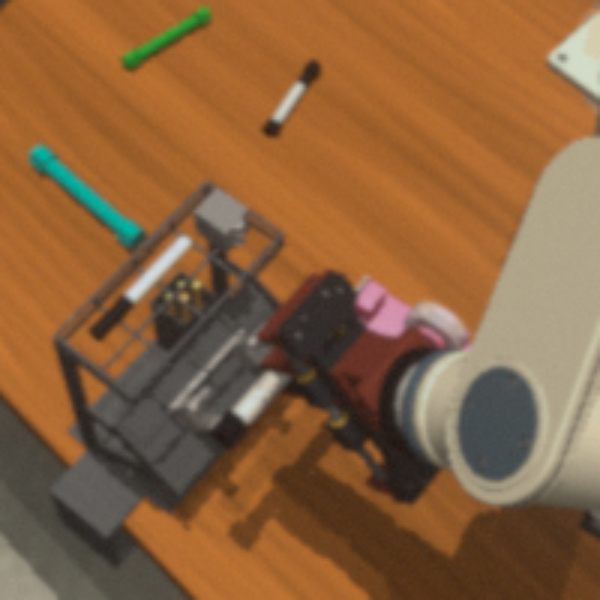

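The scene picture (600 px crop) shows the marker held beside the clip at about (255,400) and roughly parallel to it. The gripper body at (320,330) is in front of the tray rim. I'll settle, then approach to about 40 mm out.

>>> {"method": "servo_tool", "body": {"deltas": [[[-2,3,20],[0,0,0]],[[-2,8,35],[0,0,0]],[[-2,13,50],[0,0,0]],[[-2,17.5,62],[0,-0.005,0.006]],[[-2,17.5,62],[0,-0.005,0.006]]]}}

```text
t: 8.77
ee_pos: [639.0, -17.9, 151.9]
orientation: [-0.148, 2.837, -1.226]
ft_force: [0.7, 0.2, -0.7]
width: 17.0
grasp_force: 30.0
```

Run:
```python
from h import *
for i in range(3):
    o=ctrl.get_obs(); print(o['ee_pos'],o['ft_force']); ins(40,dx=-1); im=get_image('wrist')
ins(24,dx=-1); ins(0,dx=-1)
o=ctrl.get_obs(); T=clipT(); T[:3,3]-=0.9*T[:3,1]
for n in ['wrist','side']:
    im=get_image(n); p=pts(im,np.ones((420,560),bool)); c=(p-T[:3,3])@T[:3,:3]
    for s in range(-75,75,15):
        m=(c[:,1]>s)&(c[:,1]<s+15)&(abs(c[:,0])<22)&(abs(c[:,2]-42)<18)
        if abs(s+7)>25 and m.sum()>8: print(n,s,m.sum(),np.percentile(c[m],[3,97],axis=0).round(1).tolist())
```

```text
[638.97416211 -17.91833027 151.94634804] [ 0.73931718  0.19013555 -0.69396725]
shift [-1.7  3.2  1.4] rv [ 0.004 -0.001 -0.009] rows 0.1
[639.61804886 -17.24523089 153.04567728] [ 0.26987975  0.18565648 -0.68242053]
shift [-0.9  3.6  2.6] rv [ 0.004 -0.    -0.009] rows 0.1
[640.36904244 -16.61560406 153.90956593] [-0.55797119 -0.60869828 -0.16502075]
shift [-0.1  3.8  3.6] rv [ 0.004  0.001 -0.01 ] rows 0.1
shift [ 0.5  8.6 19.5] rv [ 0.004  0.003 -0.01 ] rows 0.5
shift [ 0.7 15.5 42.5] rv [ 0.004  0.003 -0.01 ] rows 1.1
wrist -75 1524 [[-11.4, -74.0, 41.5], [10.8, -60.4, 55.8]]
wrist -60 1220 [[-11.0, -59.7, 42.8], [9.6, -45.5, 55.5]]
wrist -45 1228 [[-8.4, -44.4, 34.8], [17.4, -30.6, 53.1]]
wrist 30 444 [[-7.2, 35.0, 45.1], [7.7, 44.7, 53.4]]
wrist 45 751 [[-9.5, 45.5, 41.2], [12.3, 58.6, 53.9]]
wrist 60 26 [[-10.1, 60.1, 41.1], [13.8, 64.1, 50.3]]
side -75 15 [[-3.7, -73.3, 35.2], [18.1, -60.9, 55.6]]
side 30 41 [[2.8, 32.2, 25.0], [19.6, 44.3, 53.5]]
side 45 29 [[-5.3, 45.3, 34.1], [18.4, 57.8, 54.3]]
side 60 25 [[4.8, 60.3, 36.9], [16.4, 73.5, 57.1]]
```

>>> {"method": "servo_tool", "body": {"deltas": [[[0.3,4.5,7],[0,0,-0.005]],[[0.3,6.5,14],[0,0,-0.01]],[[0.5,9,20],[0,0,-0.01]],[[0.5,9,20],[0,0,-0.01]]]}}

```text
t: 9.35
ee_pos: [640.8, -25.0, 132.3]
orientation: [-0.165, 2.838, -1.226]
ft_force: [-0.4, 1.2, -1.0]
width: 17.3
grasp_force: 30.0
```

Run:
```python
from h import *
o=ctrl.get_obs(); T=clipT(); T[:3,3]-=0.9*T[:3,1]; print('clip-frame force',T[:3,:3].T@o['ft_force'],o['moment'],o['width'])
ins(24,dx=-1); ins(0,dx=-1); ins(0)
for n in ['wrist']:
    im=get_image(n); p=pts(im,np.ones((420,560),bool)); c=(p-T[:3,3])@T[:3,:3]
    for s in range(-75,75,15):
        m=(c[:,1]>s)&(c[:,1]<s+15)&(abs(c[:,0])<22)&(abs(c[:,2]-24)<18)
        if abs(s+7)>25 and m.sum()>8: print(n,s,m.sum(),np.percentile(c[m],[3,97],axis=0).round(1).tolist())
```

```text
clip-frame force [-1.51882868 -0.24981659 -0.24696445] [0.63513254 0.10859616 0.09050732] 17.308058576613874
shift [-0.7 -1.6 -2.1] rv [0.005 0.001 0.002] rows 0.1
shift [-0.7  5.3 20.9] rv [0.005 0.001 0.002] rows 0.5
shift [-0.7  4.4 21.2] rv [0.005 0.001 0.002] rows 0.5
wrist -75 1571 [[-14.1, -74.6, 18.3], [8.4, -60.4, 32.5]]
wrist -60 1192 [[-13.6, -59.7, 19.5], [6.1, -45.5, 31.9]]
wrist -45 2251 [[-19.3, -44.4, 14.2], [16.9, -30.7, 37.0]]
wrist 30 559 [[-14.0, 33.9, 19.9], [8.2, 44.6, 29.7]]
wrist 45 732 [[-14.1, 45.3, 16.8], [8.6, 58.0, 30.2]]
wrist 60 22 [[-14.7, 60.0, 16.1], [9.4, 63.0, 26.5]]
```

>>> {"method": "servo_tool", "body": {"deltas": [[[0,0.5,4],[0,0,0]],[[0,1,8],[0,0,0]],[[0,1.7,12],[0,0,0]],[[0,2.5,16],[0,0,0]],[[0,3.3,20.5],[0,0,0]]]}}

```text
t: 9.82
ee_pos: [642.9, -37.2, 117.1]
orientation: [-0.164, 2.836, -1.226]
ft_force: [-0.3, 0.6, -0.6]
width: 17.2
grasp_force: 30.0
```

>>> {"method": "servo_tool", "body": {"deltas": [[[0,0,0],[0,0,0]],[[0,0,0],[0,0,0]]]}}

```text
t: 9.98
ee_pos: [642.7, -37.7, 117.3]
orientation: [-0.163, 2.837, -1.227]
ft_force: [-0.4, 0.1, -1.3]
width: 16.9
grasp_force: 30.0
```

Run:
```python
from h import *
o=ctrl.get_obs(); T=clipT(); T[:3,3]-=0.9*T[:3,1]; print('clip-frame force',T[:3,:3].T@o['ft_force'],o['moment'],o['width'])
ins(0,dx=-1)
for n in ['wrist']:
    im=get_image(n); p=pts(im,np.ones((420,560),bool)); c=(p-T[:3,3])@T[:3,:3]
    for s in range(-75,75,15):
        m=(c[:,1]>s)&(c[:,1]<s+15)&(abs(c[:,0])<22)&(abs(c[:,2]-12)<30)
        if abs(s+7)>25 and m.sum()>8: print(n,s,m.sum(),np.percentile(c[m],[3,97],axis=0).round(1).tolist())
```

```text
clip-frame force [-0.77887985 -0.37240421 -1.0324345 ] [ 0.44481919  0.06125484 -0.00105925] 16.938830667147116
shift [-0.2  3.3  1.3] rv [0.004 0.002 0.001] rows 0.1
wrist -75 1563 [[-10.7, -74.2, -0.8], [11.8, -60.4, 13.2]]
wrist -60 1208 [[-10.1, -59.7, 0.4], [10.3, -45.6, 12.8]]
wrist -45 3048 [[-19.2, -44.5, -8.0], [16.7, -30.9, 36.9]]
wrist 30 1018 [[-18.6, 31.5, 3.6], [8.0, 44.7, 23.4]]
wrist 45 629 [[-9.8, 45.3, 0.3], [9.8, 57.9, 12.0]]
wrist 60 21 [[-10.7, 60.1, -1.8], [13.3, 63.3, 6.9]]
```

>>> {"method": "servo_tool", "body": {"deltas": [[[0,0.5,1.5],[0,0,0]],[[0,1,3],[0,0,0]],[[0,1,3],[0,0,0]]]}}

```text
t: 10.28
ee_pos: [642.9, -37.9, 116.9]
orientation: [-0.161, 2.835, -1.228]
ft_force: [-8.7, 9.9, 14.9]
width: 17.4
grasp_force: 30.0
```

Run:
```python
from h import *
o=ctrl.get_obs(); T=clipT(); T[:3,3]-=0.9*T[:3,1]; print('clip-frame force',T[:3,:3].T@o['ft_force'],o['moment'],o['width'])
ins(0,dx=-1)
im=get_image('wrist'); p=pts(im,np.ones((420,560),bool)); c=(p-T[:3,3])@T[:3,:3]
for lo,hi in [(-75,-56),(-55,-46),(-31,-25),(45,54),(55,66)]:
    m=(c[:,1]>lo)&(c[:,1]<hi)&(abs(c[:,0])<22)&(abs(c[:,2]-12)<30)
    if m.sum()>8: print(lo,m.sum(),np.percentile(c[m],[3,97],axis=0).round(1).tolist())
for lo,hi in [(-46,-31),(30,44)]:
    m=(c[:,1]>lo)&(c[:,1]<hi)&(c[:,2]>8)&(c[:,2]<40)&(c[:,0]>2)&(c[:,0]<30)
    for z in (9,12,20,32): 
        k=m&(abs(c[:,2]-z-1.5)<3)
        if k.sum()>3: print('jaw',lo,z,np.percentile(c[k,0],[5,50,95]).round(1))
u=proj(im,T[:3,3])[0].astype(int); x0=max(0,u[0]-110); y0=max(0,u[1]-90)
cv2.imwrite('pics/w4.png',cv2.resize(im['frame'],(560,420)))
```

```text
clip-frame force [-1.90880525 -7.48688291 18.28626373] [-0.32335399  0.77544565 -0.81953908] 17.382443526809745
shift [0.  3.1 0.9] rv [ 0.002  0.003 -0.001] rows 0.1
-75 1956 [[-10.7, -73.9, -1.2], [11.9, -56.7, 12.9]]
-55 635 [[-8.1, -54.9, 0.8], [8.1, -46.3, 10.5]]
-31 431 [[-13.7, -30.9, 1.6], [13.7, -25.2, 34.9]]
45 383 [[-7.7, 45.2, 0.6], [7.3, 53.8, 17.4]]
55 220 [[-10.2, 55.1, -2.2], [12.7, 62.1, 11.1]]
jaw -46 9 [2.4 3.7 6.6]
jaw -46 12 [3.4 4.8 6.3]
jaw -46 20 [6.4 7.8 9.1]
jaw -46 32 [10.9 13.4 18.1]
jaw 30 9 [2.2 3.5 4.7]
jaw 30 12 [3.3 4.7 6. ]
jaw 30 20 [6.1 7.2 8.3]
```

View pics/w4.png

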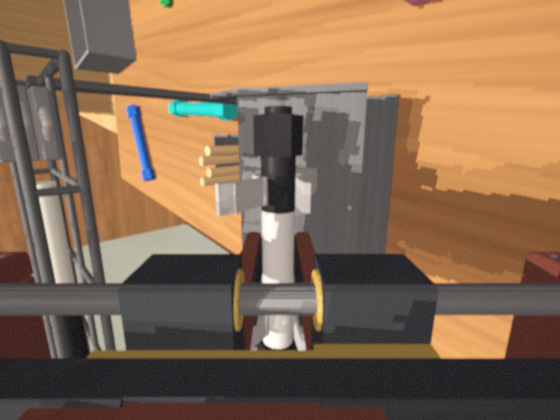

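The wrist view shows the barrel lying in the fork with the hexagonal block at (277,135) outside it. The jaw nose is back at x≈4, z≈11, and there is 18 N of floor contact, so it is seated. I'll release and withdraw along the tool axis.

>>> {"method": "servo_tool", "body": {"deltas": [[[0,-1,-2],[0,0,0]],[[0,-1,-2],[0,0,0]],[[0,-1,-2],[0,0,0]],[[0,-1,-2],[0,0,0]],[[0,-1,-2],[0,0,0]]], "grip": 0}}

```text
t: 10.75
ee_pos: [642.9, -38.2, 116.5]
orientation: [-0.163, 2.837, -1.226]
ft_force: [-0.1, 0.4, 0.4]
width: 43.5
grasp_force: 0.0
```

>>> {"method": "servo_tool", "body": {"deltas": [[[0,0,-8],[0,0,0]],[[0,0,-25],[0,0,0]],[[0,0,-50],[0,0,0]],[[0,0,-85],[0,0,0]],[[0,0,-120],[0,0,0]]]}}

```text
t: 11.17
ee_pos: [632.1, 50.4, 200.4]
orientation: [-0.163, 2.838, -1.226]
ft_force: [0.8, 0.6, -0.7]
width: 43.9
grasp_force: 0.0
```

Run:
```python
from h import *
o=ctrl.get_obs(); T=clipT(); T[:3,3]-=0.9*T[:3,1]; print(o['ee_pos'],o['ft_force'],o['width'])
im=get_image('wrist'); p=pts(im,np.ones((420,560),bool)); c=(p-T[:3,3])@T[:3,:3]
for lo,hi in [(-85,-57),(-54,-46),(-30,-10),(-10,10),(10,29),(45,54),(57,85)]:
    m=(c[:,1]>lo)&(c[:,1]<hi)&(abs(c[:,0])<14)&(abs(c[:,2])<20)
    if m.sum()>8: print(lo,m.sum(),np.percentile(c[m],[3,97],axis=0).round(1).tolist())
for lo,hi in [(-46,-31),(30,44)]:
    m=(c[:,1]>lo)&(c[:,1]<hi)&(c[:,0]>2)&(c[:,0]<30)
    for z in (10,13,20,32): 
        k=m&(abs(c[:,2]-z-1.5)<3)
        if k.sum()>3: print('jaw',lo,z,np.percentile(c[k,0],[5,50,95]).round(1))
cv2.imwrite('pics/w5.png',im['frame'])
```

```text
[632.12771779  50.38230532 200.39524365] [ 0.79175688  0.64014046 -0.71371968] 43.8531319780581
-85 614 [[-12.5, -77.3, -1.3], [8.6, -57.7, 13.2]]
-54 180 [[-10.5, -53.3, 0.0], [5.3, -46.2, 10.5]]
-30 399 [[-10.4, -29.2, 1.9], [5.7, -10.6, 10.4]]
-10 392 [[-10.5, -9.5, 1.5], [6.0, 9.4, 10.4]]
10 359 [[-10.6, 10.5, 0.7], [6.3, 28.3, 10.5]]
45 137 [[-10.0, 45.2, 3.7], [4.7, 53.7, 10.9]]
57 429 [[-13.0, 57.6, -3.5], [8.8, 75.1, 13.4]]
jaw -46 10 [2.8 4.3 7.1]
jaw -46 13 [3.5 5.2 6.7]
jaw -46 20 [6.9 8.  9.1]
jaw -46 32 [11.1 13.6 18.7]
jaw 30 10 [2.2 4.1 9.6]
jaw 30 13 [3.6 5.1 6.6]
jaw 30 20 [6.5 7.6 9. ]
jaw 30 32 [11.  13.4 16.1]
```

View pics/w5.png

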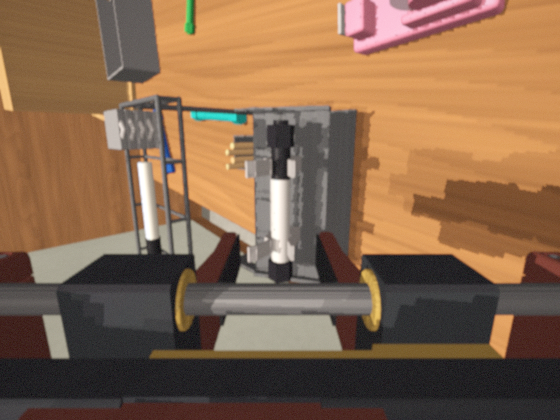

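The last wrist view shows the marker lying in both forks, with its barrel at (280,215) and the hexagonal ends at (280,133) and (280,268) outside them. The fingers are clear and the jaw is at its closed position, so I'm handing in.

```bash
python3 -c "
from h import *
print(close_job())"
```

```text
the job is handed in; nothing more can be done
None
```

I seated the larger grey/black marker in both forks with the jaw closed over it, released it, withdrew the gripper clear and handed the job in; no verdict was returned. The punch and dispenser weren't touched.

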